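Pack a sampler gift box at the cake stall

ROBOT

A 7-joint arm with a two-finger parallel gripper is mounted at the origin on the work surface. World frame = base frame: x ahead of the robot, y to its left, z up, the work surface at z = 0. Lengths are in m, angles in rad, forces in N, time in s.
With the tool pointing down it reaches from about 0.35 to 0.9 m from the base axis. Payload 8.1 kg.
Tool frame: the origin (TCP) lies at the centre of the arm's flange, where the gripper is bolted on; the fingertips stand 178 mm ahead of it and the grasp point (between the pads) lies 159 mm ahead of it; z points along the fingers, y is the line along which they close (so a half turn about z gives the same grasp; the last joint's range is limited). The gripper opens to 92 mm and grips with 3 to 60 N. Pads are 19 mm wide; open, the fingers measure 130 mm over their backs; the gripper's body (75 mm by 190 mm) begins 47 mm behind the grasp point.
Start: joints at [-0.103, 0.434, 0.025, 1.573, -0.012, 1.134, -0.075], TCP at [0.625, -0, 0.405] pointing down, gripper open.
Joint ranges: [-2.62, 2.62], [-0.44, 2.09], [-1.27, 1.32], [0.08, 2.57], [-1.32, 4.46], [0.12, 2], [-2.74, 2.74]. Speed limits (rad/s): [2.22, 2.22, 3.01, 3.01, 3.14, 3.14, 3.14].

INTERFACE

Orientations are given as a rotation vector (axis times angle).
In Python, from cell import arm gives the robot as it stands. The module is installed in compiled form; this text tells all that it offers.
- The arm moves only by the shell command python3 -m inch 'ROWS' [FORCE]. ROWS is text: rows parted by semicolons, each of 5 numbers parted by spaces: the shift along the tool's x, y, z in m, then the turn about the tool's z in rad, then the finger opening in m, from 0 to 0.0918. In form: x y z roll fingers; .... A call has 1 to 5 rows; each row is the pose to reach, as a shift and turn from the pose commanded when the call began, along the tool's axes at that moment; what a row does not reach only later rows make up. A row lasts 1/10 s, in which the tool goes at most 50 mm and 8.59 degrees, less where a joint would pass 70% of its speed; a pose out of reach is approached as far as the arm can. A call with a gripper value outside its range is refused whole. The fingers move at their own pace and stop on an object; FORCE is the grip in N (left out, the last holds). Time passes only in rows, so rows that repeat a pose let the fingers close. It gives the time, the measured TCP pose, the force, the opening and the grip force at its end, in the units of the state.
- arm.observe(): the state, without advancing time (a new reading comes with each control period).
- arm.get_image(name): name is "scene" or "side" or "wrist"; returns the picture (400x640x3 uint8, red, green, blue); there is no depth.
- arm.get_calibration(name): a dict with "intrinsics" (3x3 intrinsics, pixels), "distortion" ([k1, k2, p1, p2, k3] as OpenCV has them; the pictures are not rectified), "pose" (4x4, takes a point from camera to world coordinates). Camera axes: x right, y up, looking along -z (the intrinsics and any distortion apply to the point x, -y, -z); pixel columns grow to the right and rows downward; lengths in m; the calibration is good to about 2 mm. A picture is of the moment at which its call begins: read the wrist's pose just before it. get_calibration takes no time and is no camera call; for the wrist camera it gives the pose at the moment of the call.
- arm.sign_off(): hands the job in; it is judged then, once.
Trained networks look in the newest picture that a camera, given by its name, has taken for a name from the list of things; names that differ only in an ending like _2 or _b are one class to them, and where a whole thing is asked for, a point or a joint stands for the part that bears it (a point fixed in the world has none). Each returns a list of dicts, best first, with "conf" (0 to 1); they miss things now and then, are a little off and sometimes report something else, mostly with a low value. They report only what shows in the picture. A call takes as long as a camera call. They do not tell look-alikes from the thing itself.
- arm.look_for(camera, query): "point" ([row, column] in pixels, amid what is visible of it).
- arm.silhouettes(camera, query): "region" (400x640 bool, what is visible of it) and "point" ([row, column] in pixels, amid what is visible of it).
- arm.place_of(camera, query): "point" ([row, column] in pixels: a listed point, or the origin of a listed thing).
The state is a dict: "clock": time; "joints": joint angles; "dq": joint speeds; "joint_efforts": joint torques, N m; "position": TCP position; "ee_rot": TCP orientation; "force": force on the tool from outside, world axes, zero at the start; "ft_torque": the same for the moment, N m; "width": opening from 0.0 (shut) to 1.0 (fully open); "gripper_force": force on a finger pad.
Only numpy, scipy, OpenCV 4.12 (cv2) and the standard library are available. Lean on these libraries where they do the work, as an engineer would, in place of code of your own. Each camera call takes 0.05 s, during which the arm holds its last target. There are 200 camera calls.

TASK

Pack the gift box for a customer: from the serving board, put the pie with the pastry star into the large round pocket, the muffin into the small round pocket, the square slice with the walnut into the square pocket and the oat bar into the oblong pocket, each upright and sitting flat on the pocket's floor. Set them down without dropping them, and leave the lattice-topped pie and the plain slice where they lie on the board.

Things in the scene. Friction and masses are not known exactly. Their poses are not given: they have to be found in the camera images.
- star_pie_centre (a point): Round pie of brown pastry, diameter 60 mm, 34 mm high with straight sides, 80 g, with a five-pointed pastry star (about 45 mm across) on its dark filling. The point is its centre, half-way up (17 mm above its underside); z is up. Starts upright on a fixed wooden board, top 18 mm above the table; place and yaw vary, neighbours about 120 mm off, centre to centre.
- nut_slice_centre (a point): Square dark chocolate slice, 54 x 54 mm, 36 mm high, 90 g, with a pale walnut half (about 30 x 38 mm, 9 mm proud) in the middle of its top. The point is the block's centre, 18 mm above its underside; x and y are square to its sides, z is up. Starts upright on a fixed wooden board, top 18 mm above the table; place and yaw vary, neighbours about 120 mm off, centre to centre.
- oat_bar_centre (a point): Long oat bar, 74 mm along its x axis, 28 mm wide along y, 36 mm high, 70 g, light brown. The point is its centre, 18 mm above its underside; z is up. Starts upright on a fixed wooden board, top 18 mm above the table; place and yaw vary, neighbours about 120 mm off, centre to centre.
- muffin_centre (a point): Small round muffin in a pleated paper case, diameter 42 mm, 42 mm high (straight sides up to 34 mm, then a low dome), 50 g. The point is its centre, half-way up (21 mm above its underside); z is up. Starts upright on a fixed wooden board, top 18 mm above the table; place and yaw vary, neighbours about 120 mm off, centre to centre.
- lattice_pie_centre (a point): Look-alike that stays on the board: round pie, diameter 60 mm, 34 mm high, with crossed lattice strips of pastry on top and no star. The point is its centre, 17 mm above its underside. Starts upright on a fixed wooden board, top 18 mm above the table; place and yaw vary, neighbours about 120 mm off, centre to centre.
- plain_slice_centre (a point): Look-alike that stays on the board: square dark chocolate slice, 54 x 54 x 36 mm, with a bare flat top and no walnut. The point is its centre, 18 mm above its underside. Starts upright on a fixed wooden board, top 18 mm above the table; place and yaw vary, neighbours about 120 mm off, centre to centre.
- pie_pocket_floor (a point): The large round pocket of the gift box, diameter 76 mm, for the pie. A well 12 mm deep in a white insert 99 mm square; four inserts, in any order, fill a cardboard box (fixed, 210 mm square, walls 4 mm) two by two, centres 100 mm apart. Point: middle of the well's floor, 8 mm above the table; z up; insert top 12 mm and box rim 14 mm above it.
- muffin_pocket_floor (a point): The small round pocket of the gift box, diameter 58 mm, for the muffin. A well 12 mm deep in a white insert 99 mm square; four inserts, in any order, fill a cardboard box (fixed, 210 mm square, walls 4 mm) two by two, centres 100 mm apart. Point: middle of the well's floor, 8 mm above the table; z up; insert top 12 mm and box rim 14 mm above it.
- slice_pocket_floor (a point): The square pocket of the gift box, 70 x 70 mm, its sides along its x and y axes, for the slice. A well 12 mm deep in a white insert 99 mm square; four inserts, in any order, fill a cardboard box (fixed, 210 mm square, walls 4 mm) two by two, centres 100 mm apart. Point: middle of the well's floor, 8 mm above the table; z up; insert top 12 mm and box rim 14 mm above it.
- bar_pocket_floor (a point): The oblong pocket of the gift box, 88 mm along its x axis and 44 mm along y, for the bar. A well 12 mm deep in a white insert 99 mm square; four inserts, in any order, fill a cardboard box (fixed, 210 mm square, walls 4 mm) two by two, centres 100 mm apart. Point: middle of the well's floor, 8 mm above the table; z up; insert top 12 mm and box rim 14 mm above it.
Not all that is in view belongs to the job. What is shaped like the part that bears star_pie_centre but yellow is not meant. Leave any yellow look-alike of the part that bears muffin_centre alone.

How it is judged:
By the outcome, as a careful person would: the job done as asked, in the order asked, and still so for the second after the job is handed in, with the robot touching nothing.
It also fails if it takes over 117 s, if anything falls off the work surface, if the arm or the gripper's body presses on something with over 40 N, if the wrist force passes 120 N, or if a joint passes its speed limit or range.

## Working session

There is one attempt and no reset: what is moved stays moved. The work goes in short steps, Python scripts to look and compute and a shell command to move; the robot and the scene stay as the last step left them, time stands still between calls to the robot, and variables do not carry over. Pictures are saved under pics/ and viewed, at most 14 in all, crops included, and the job is handed in when it is done.

```bash
mkdir -p pics; python3 - <<'E'
from cell import arm
import cv2
o=arm.observe(); print({k:o[k] for k in('clock','position','ee_rot','width')})
for n in('scene','side','wrist'):
    im=arm.get_image(n); cv2.imwrite(f'pics/{n}0.png',im[:,:,::-1])
    c=arm.get_calibration(n); print(n,c['intrinsics'],c['distortion'],c['pose'])
E
```

```text
{'clock': 0.0, 'position': array([ 6.24763660e-01, -2.28448421e-05,  4.03959498e-01]), 'ee_rot': array([-2.22078155e+00, -2.22069824e+00,  1.94513936e-03]), 'width': 1.0012025005782839}
scene [[366.66411092   0.         324.23647269]
 [  0.         366.66411092 197.85219254]
 [  0.           0.           1.        ]] [0.02272465 0.         0.         0.         0.        ] [[ 0.2342426  -0.53498548  0.81173946  1.36162317]
 [ 0.97198502  0.1455204  -0.1845777  -0.26711866]
 [-0.01937826  0.83223455  0.55408495  0.66199367]
 [ 0.          0.          0.          1.        ]]
side [[429.03883271   0.         329.39757542]
 [  0.         429.03883271 204.11414297]
 [  0.           0.           1.        ]] [-0.08905429  0.          0.          0.          0.        ] [[ 0.98290515  0.08339713 -0.16414134  0.27459448]
 [-0.18372307  0.50224753 -0.84498122 -0.93379106]
 [ 0.01197057  0.86069294  0.50898366  0.59745625]
 [ 0.          0.          0.          1.        ]]
wrist [[346.00068926   0.         316.33361109]
 [  0.         346.00068926 199.22026609]
 [  0.           0.           1.        ]] [-0.0021993  0.         0.         0.         0.       ] [[ 9.99999768e-01  2.27333471e-04  6.41950096e-04  6.24502137e-01]
 [-3.97622957e-04  9.60183731e-01  2.79369013e-01  7.49979042e-02]
 [-5.52880111e-04 -2.79369203e-01  9.60183598e-01  3.84007675e-01]
 [ 0.00000000e+00  0.00000000e+00  0.00000000e+00  1.00000000e+00]]
```

View pics/scene0.png

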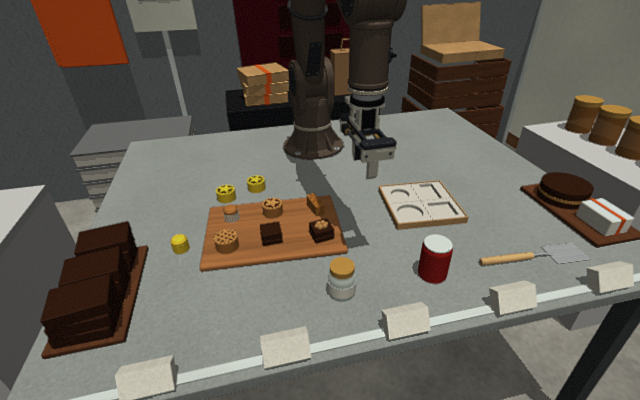

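View pics/wrist0.png

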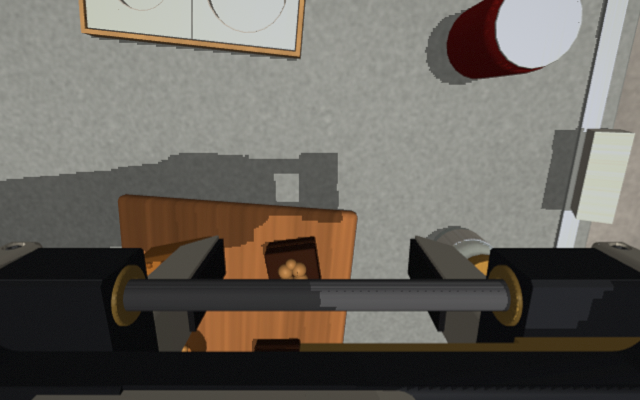

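The scene view shows the board with six items: lattice pie (226,240), star pie or similar (272,208), muffin (231,213), slices (271,234) and (320,230), and oat bar (315,205). The box is at (422,203). Yellow decoys are at (226,193), (256,184) and (180,243). The wrist view shows the nut slice at (293,262) and the edge of the box.

```bash
cat > h.py <<'E'
from cell import arm
import cv2, numpy as np
F=np.diag([1,-1,-1.])
def cal(n):
    c=arm.get_calibration(n); return np.array(c['intrinsics']),np.array(c['distortion']),np.array(c['pose'])
def w(px,n,z,c=None):   # [row,col] -> world at height z
    K,d,P=c or cal(n)
    u=cv2.undistortPoints(np.array(px,float).reshape(-1,1,2)[:,:,::-1].copy(),K,d)[:,0]
    r=(P[:3,:3]@F@np.c_[u,np.ones(len(u))].T).T
    return P[:3,3]+r*((z-P[2,3])/r[:,2])[:,None]
def proj(X,n,c=None):  # world -> [col,row]
    K,d,P=c or cal(n)
    q=(np.asarray(X,float).reshape(-1,3)-P[:3,3])@P[:3,:3]@F
    return cv2.projectPoints(q,np.zeros(3),np.zeros(3),K,d)[0][:,0]
Z={'star_pie_centre':.035,'muffin_centre':.039,'nut_slice_centre':.036,'oat_bar_centre':.036,'lattice_pie_centre':.035,'plain_slice_centre':.036,
'pie_pocket_floor':.008,'muffin_pocket_floor':.008,'slice_pocket_floor':.008,'bar_pocket_floor':.008}
def survey(n,names=Z):
    for q in names:
        for d in arm.place_of(n,q)[:4]:
            if d['conf']>.2: print(q,round(d['conf'],2),np.round(d['point']),np.round(w(d['point'],n,Z[q])[0],3))
E
python3 - <<'E'
from h import *
im=arm.get_image('scene'); survey('scene')
cv2.imwrite('pics/s1.png',cv2.resize(im[160:290,150:490],None,fx=2.35,fy=2.35,interpolation=cv2.INTER_CUBIC)[:,:,::-1])
E
```

```text
star_pie_centre 0.88 [208. 268.] [ 0.45  -0.232  0.035]
star_pie_centre 0.66 [182. 256.] [ 0.289 -0.255  0.035]
star_pie_centre 0.63 [194. 224.] [ 0.339 -0.358  0.035]
star_pie_centre 0.41 [238. 230.] [ 0.564 -0.345  0.035]
muffin_centre 0.84 [241. 180.] [ 0.548 -0.473  0.039]
muffin_centre 0.49 [214. 233.] [ 0.461 -0.334  0.039]
nut_slice_centre 0.66 [229. 323.] [ 0.594 -0.099  0.036]
oat_bar_centre 0.56 [203. 314.] [ 0.462 -0.094  0.036]
lattice_pie_centre 0.98 [239. 224.] [ 0.567 -0.361  0.035]
plain_slice_centre 0.85 [237. 272.] [ 0.59  -0.237  0.036]
plain_slice_centre 0.4 [208. 439.] [0.585 0.252 0.036]
pie_pocket_floor 0.75 [213. 407.] [0.55  0.172 0.008]
muffin_pocket_floor 0.8 [196. 400.] [0.458 0.188 0.008]
slice_pocket_floor 0.81 [211. 445.] [0.567 0.287 0.008]
bar_pocket_floor 0.7 [193. 427.] [0.465 0.28  0.008]
```

View pics/s1.png

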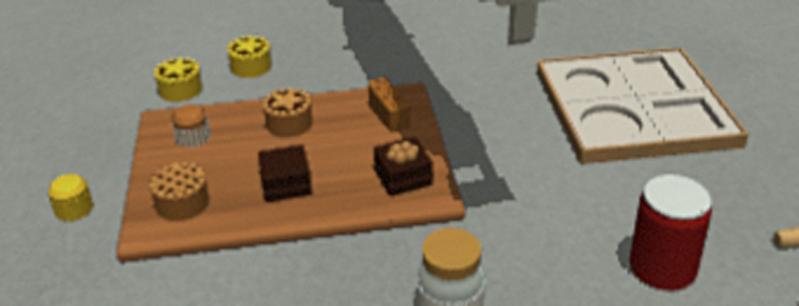

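The items and pockets are clear. The brown star pie at (208,268) is the one meant: the yellow star pies at (194,224) and (182,256) are decoys, and (239,226) is the lattice pie. The nut slice is at (229,323), with the plain one at (237,272). The brown muffin is at (214,231), with a yellow decoy at (241,180). Next I'll get wrist views of the box and the board.

```bash
python3 -m inch '0.045 -0.035 -0.015 0 0.0918; 0.09 -0.07 -0.03 0 0.0918; 0.13 -0.1 -0.05 0 0.0918; 0.13 -0.1 -0.05 0 0.0918; 0.13 -0.1 -0.05 0 0.0918' 20
python3 - <<'E'
from h import *
im=arm.get_image('wrist'); cv2.imwrite('pics/w1.png',im[:,:,::-1]); c=cal('wrist'); np.savez('pics/w1.npz',im=im,K=c[0],d=c[1],P=c[2])
survey('wrist',[k for k in Z if 'floor' in k])
E
```

```text
clock: 1.2
position: [0.5233, 0.1335, 0.4564]
ee_rot: [-2.215, -2.228, -0.005]
force: [-0.3, -0.4, 0.2]
width: 0.996
gripper_force: 0.0
pie_pocket_floor 0.87 [126. 346.] [0.561 0.173 0.008]
muffin_pocket_floor 0.64 [117. 265.] [0.463 0.183 0.008]
slice_pocket_floor 0.67 [ 38. 359.] [0.574 0.27  0.008]
bar_pocket_floor 0.67 [ 31. 267.] [0.47  0.277 0.008]
```

```bash
python3 -m inch '-0.05 0 0 0 0.0918; -0.1 0 0 0 0.0918; -0.15 0 0 0 0.0918; -0.2 0 0 0 0.0918; -0.25 0 0 0 0.0918'; python3 -m inch '-0.05 0 0 0 0.0918; -0.1 0 0 0 0.0918; -0.15 0 0 0 0.0918; -0.2 0 0 0 0.0918; -0.23 0 0 0 0.0918';python3 -m inch '0 0 0 0 0.0918; 0 0 0 0 0.0918;0 0 0 0 0.0918'
python3 - <<'E'
from h import *
im=arm.get_image('wrist'); cv2.imwrite('pics/w2.png',im[:,:,::-1]); c=cal('wrist'); np.savez('pics/w2.npz',im=im,K=c[0],d=c[1],P=c[2])
survey('wrist',[k for k in Z if 'floor' not in k])
E
```

```text
clock: 1.95
position: [0.5246, -0.1233, 0.4544]
ee_rot: [-2.224, -2.219, 0.001]
force: [0.6, 0.3, -0.5]
width: 0.999
gripper_force: 0.0
clock: 2.45
position: [0.5231, -0.3557, 0.4539]
ee_rot: [2.228, 2.215, -0.004]
force: [-0.1, 0.3, -0.2]
width: 0.998
gripper_force: 0.0
clock: 2.75
position: [0.5252, -0.3493, 0.4542]
ee_rot: [-2.22, -2.221, -0.001]
force: [-0.6, 0.6, -0.3]
width: 1.003
gripper_force: 0.0
star_pie_centre 0.94 [ 46. 255.] [ 0.46  -0.22   0.035]
star_pie_centre 0.67 [168. 145.] [ 0.324 -0.352  0.035]
star_pie_centre 0.6 [ 84. 101.] [ 0.289 -0.258  0.035]
muffin_centre 0.63 [158. 251.] [ 0.45  -0.339  0.039]
muffin_centre 0.63 [264. 324.] [ 0.535 -0.473  0.039]
lattice_pie_centre 0.9 [171. 361.] [ 0.577 -0.356  0.035]
plain_slice_centre 0.62 [ 63. 366.] [ 0.579 -0.238  0.036]
```

View pics/w1.png

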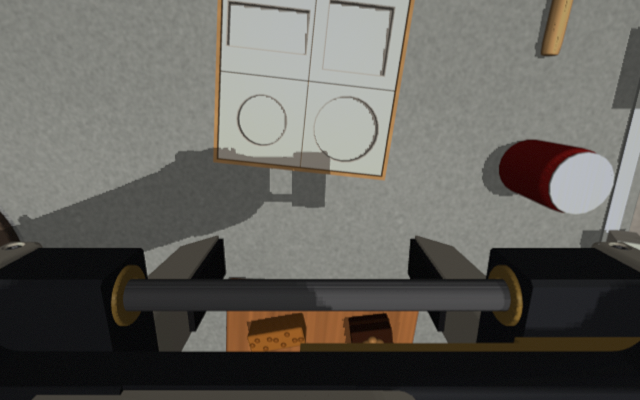

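View pics/w2.png

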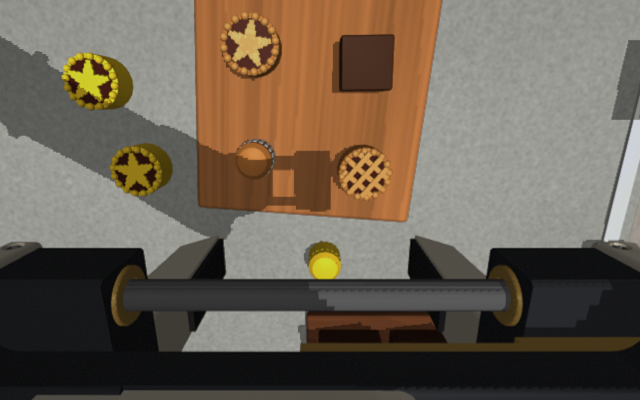

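The box view shows pie pocket (346,128), muffin pocket (263,119), slice pocket (358,38), bar pocket (268,28) and the insert cross at (310,81). The board view confirms the star pie at (250,44), brown, and the muffin at (254,158). The lattice pie (364,173), the plain slice (367,62) and the yellow decoys stay put. Now a view of the other end of the board.

```bash
python3 -m inch '0.05 0 0 0 0.0918; 0.1 0 0 0 0.0918; 0.15 0 0 0 0.0918; 0.16 0 0 0 0.0918; 0.16 0 0 0 0.0918'
python3 - <<'E'
from h import *
im=arm.get_image('wrist'); c=cal('wrist'); np.savez('pics/w3.npz',im=im,K=c[0],d=c[1],P=c[2])
survey('wrist',['nut_slice_centre','oat_bar_centre','star_pie_centre'])
cv2.imwrite('pics/w3.png',cv2.resize(im[0:240,180:500],None,fx=2.5,fy=2.5,interpolation=cv2.INTER_CUBIC)[:,:,::-1])
z=np.load('pics/w2.npz');C=(z['K'],z['d'],z['P'])
print('pie',w([[44,250]],'wrist',.052,C),'muffin',w([[158,254]],'wrist',.052,C))
for q in ['star_pie_centre','muffin_centre']:pass
z=np.load('pics/w1.npz');C=(z['K'],z['d'],z['P'])
L=w([[167,303],[0,317],[72,220],[91,397]],'wrist',.020,C)[:,:2]
a,b=L[1]-L[0],L[3]-L[2]; t=np.linalg.solve(np.c_[a,-b],L[2]-L[0]); ctr=L[0]+t[0]*a
print('ctr',ctr,np.degrees(np.arctan2(-a[0],a[1])),np.degrees(np.arctan2(b[1],b[0])))
print('rim corners',w([[159,218],[176,384]],'wrist',.022,C))
y=.5*(np.arctan2(-a[0],a[1])+np.arctan2(b[1],b[0])); R=np.array([[np.cos(y),-np.sin(y)],[np.sin(y),np.cos(y)]])
for s in((1,-1),(-1,-1),(1,1),(-1,1)): print(s,ctr+R@(np.array(s)*.05))
print('jar',w([[297,341],[268,342]],'scene',0.0))
E
```

```text
clock: 3.6
position: [0.5253, -0.1875, 0.4551]
ee_rot: [2.216, 2.227, 0.002]
force: [-0.3, -0.1, 0.2]
width: 1.002
gripper_force: 0.0
nut_slice_centre 0.91 [ 91. 383.] [ 0.598 -0.108  0.036]
oat_bar_centre 0.83 [ 79. 271.] [ 0.475 -0.096  0.036]
star_pie_centre 0.94 [190. 255.] [ 0.451 -0.222  0.035]
star_pie_centre 0.85 [212. 121.] [ 0.287 -0.249  0.035]
star_pie_centre 0.54 [ 81. 273.] [ 0.477 -0.099  0.035]
star_pie_centre 0.46 [288. 158.] [ 0.317 -0.354  0.035]
pie [[ 0.45747543 -0.22014228  0.052     ]] muffin [[ 0.45583967 -0.33704583  0.052     ]]
ctr [0.51769943 0.22522935] -5.1773116759501345 -5.655516253798304
rim corners [[0.40663967 0.13660781 0.022     ]
 [0.60767831 0.11615946 0.022     ]]
(1, -1) [0.5627565  0.17073293]
(-1, -1) [0.463203   0.18017228]
(1, 1) [0.57219585 0.27028642]
(-1, 1) [0.47264236 0.27972577]
jar [[ 0.80406697 -0.10607722  0.        ]
 [ 0.7144235  -0.07818047  0.        ]]
```

View pics/w3.png

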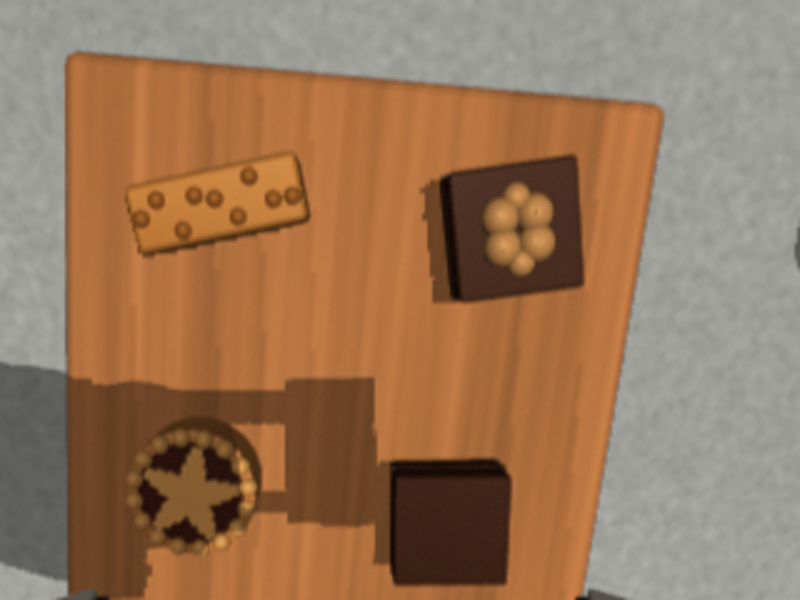

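The enlarged crop confirms the brown pie with the star (crop 192,490), the walnut slice (513,228), the oat bar (218,203) and the plain slice (450,525).

```bash
python3 - <<'E'
from h import *
z=np.load('pics/w3.npz');C=(z['K'],z['d'],z['P'])
f=lambda p,h:w([[y/2.5,x/2.5+180] for x,y in p],'wrist',h,C)[:,:2]
for nm,p in (('nut',[(443,178),(576,155),(583,284),(458,300)]),('oat',[(127,187),(297,152),(309,218),(143,254)])):
    q=f(p,.054); e=(q[1]-q[0]+q[2]-q[3])/2; print(nm,q.mean(0),np.linalg.norm(e),np.linalg.norm((q[0]+q[1]-q[2]-q[3])/2),np.degrees(np.arctan2(e[1],e[0])))
print('pie',f([(192,490)],.052), f([(127,490),(258,490)],.052))
print(C[2][:3,3],arm.observe()['position'],arm.observe()['joints'])
z=np.load('pics/w1.npz');C=(z['K'],z['d'],z['P'])
# edges of the circles
print(w([[128,314],[128,378],[119,238],[119,287]],'wrist',.02,C)[:,:2])
E
```

```text
nut [ 0.59837995 -0.10834499] 0.05442529329840619 0.05102675920811573 8.32108097119488
oat [ 0.47407718 -0.09761066] 0.07202335381162034 0.026741729036330472 11.308896561600905
pie [[ 0.45679976 -0.22251963]] [[ 0.4269163  -0.22254552]
 [ 0.48714356 -0.22249324]]
[ 0.52463632 -0.11473702  0.43492725] [ 0.52471776 -0.19197608  0.45479257] [ 0.1370983   0.28630149  0.15367212  1.67280848 -0.04564731  1.18570912
  0.29893522]
[[0.52212454 0.17338718]
 [0.5976895  0.17358513]
 [0.43308927 0.18353076]
 [0.49048109 0.18367103]]
```

```bash
python3 -m inch '-0.016 -0.034 0.03 0 0.0918; -0.031 -0.068 0.06 0 0.0918; -0.031 -0.068 0.1 0 0.0918; -0.031 -0.068 0.145 0 0.0918; -0.031 -0.068 0.16 0 0.0918' 12;  python3 -m inch '0 0 0 0 0.0918; 0 0 0.03 0 0.0918;0 0 0.06 0 0.0918; 0 0 0.083 0 0.0918; 0 0 0.083 0 0.0918'; python3 - <<'E'
from h import *
o=arm.observe();print(o['position'],o['ee_rot'])
im=arm.get_image('side'); cv2.imwrite('pics/a1.png',cv2.resize(im[100:360,100:440],None,fx=2.3,fy=2.3)[:,:,::-1])
E
```

```text
clock: 4.3
position: [0.455, -0.2223, 0.2911]
ee_rot: [-2.222, -2.215, 0.004]
force: [0.0, 0.8, 0.1]
width: 1.003
gripper_force: 0.0
clock: 4.8
position: [0.4565, -0.2218, 0.2105]
ee_rot: [-2.221, -2.218, 0.002]
force: [-0.6, 0.6, 0.1]
width: 0.999
gripper_force: 0.0
[ 0.45651496 -0.22175692  0.21052146] [-2.22142057 -2.21819956  0.00244458]
```

View pics/a1.png

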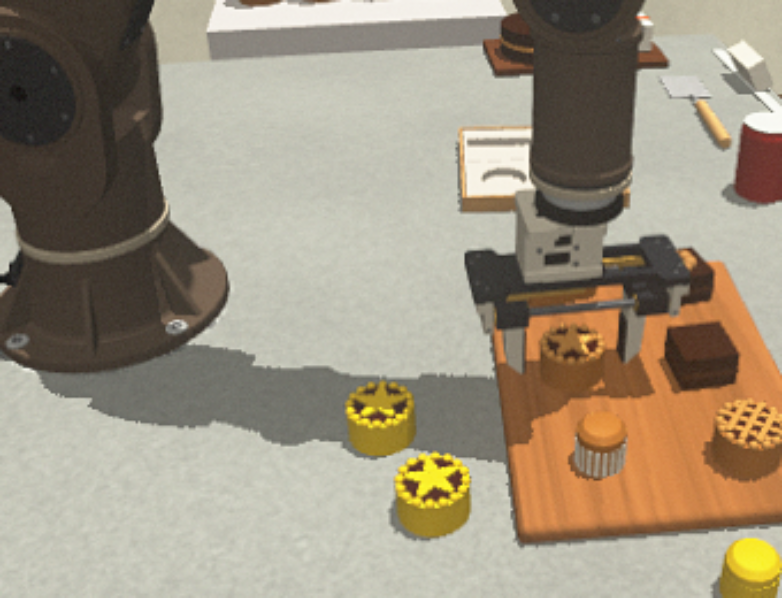

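The fingers straddle the brown star pie (crop 572,360) with clearance on both sides, so I'll close.

```bash
python3 -m inch '0 0 0 0 0.05; 0 0 0 0 0.05; 0 0 0 0 0.05; 0 0 0 0 0.05; 0 0 0 0 0.05' 12;python3 -m inch '0 0 0 0 0.05; 0 0 0 0 0.05; 0 0 -0.02 0 0.05; 0 0 -0.05 0 0.05; 0 0 -0.08 0 0.05'
```

```text
clock: 5.35
position: [0.4571, -0.2211, 0.2122]
ee_rot: [2.221, 2.221, 0.001]
force: [-1.1, 0.7, 5.8]
width: 0.646
gripper_force: 12.0
clock: 5.85
position: [0.4566, -0.2209, 0.2923]
ee_rot: [-2.221, -2.22, 0.001]
force: [1.1, 0.0, -1.0]
width: 0.646
gripper_force: 12.0
```

```bash
python3 -m inch '0.03 0.008 0 0 0.05; 0.07 0.018 0 0 0.05; 0.11 0.03 0 0 0.05; 0.15 0.04 0 0 0.05; 0.19 0.05 0 0 0.05'; python3 -m inch '0.04 0.01 0 0 0.05; 0.08 0.02 0 0 0.05; 0.12 0.032 0 0 0.05; 0.16 0.043 0 0 0.05; 0.203 0.054 0 0 0.05'; python3 -m inch '0 0 0 0 0.05; 0 0 0 0 0.05;0 0 0.02 0 0.05;0 0 0.04 0 0.05;0 0 0.05 0 0.05';python3 - <<'E'
from h import *
print(arm.observe()['position'])
im=arm.get_image('side'); cv2.imwrite('pics/a2.png',cv2.resize(im[80:240,260:500],None,fx=3,fy=3)[:,:,::-1])
E
```

```text
clock: 6.35
position: [0.5071, -0.0294, 0.2918]
ee_rot: [2.222, 2.221, -0.0]
force: [0.8, -0.7, -0.4]
width: 0.647
gripper_force: 12.0
clock: 6.85
position: [0.5612, 0.1732, 0.2916]
ee_rot: [2.222, 2.22, -0.001]
force: [0.9, 0.2, -0.7]
width: 0.646
gripper_force: 12.0
clock: 7.35
position: [0.5604, 0.1701, 0.2403]
ee_rot: [-2.223, -2.219, 0.004]
force: [0.5, 0.2, -1.2]
width: 0.646
gripper_force: 12.0
[0.56036889 0.17010882 0.24026308]
```

View pics/a2.png

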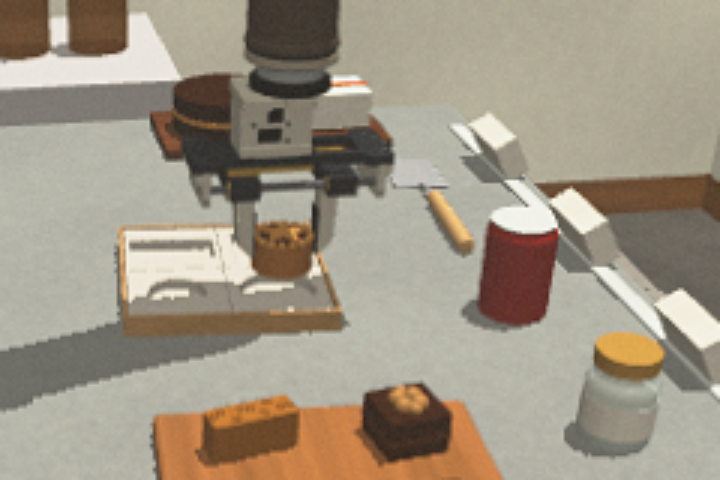

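The pie hangs upright above the large round pocket (crop 285,280), so I'll lower it.

```bash
python3 -m inch '0 0 0.012 0 0.05; 0 0 0.022 0 0.05;0 0 0.032 0 0.05;0 0 0.036 0 0.05;0 0 0.038 0 0.05'; python3 -m inch '0 0 0.001 0 0.05; 0 0 0.001 0 0.05;0 0 0.002 0 0.05;0 0 0.002 0 0.05'
```

```text
clock: 7.9
position: [0.5609, 0.1719, 0.2032]
ee_rot: [-2.221, -2.221, 0.001]
force: [-0.0, -0.7, -0.7]
width: 0.647
gripper_force: 12.0
clock: 8.3
position: [0.5612, 0.1721, 0.2023]
ee_rot: [2.221, 2.221, 0.001]
force: [-0.6, -0.3, 1.5]
width: 0.643
gripper_force: 12.0
```

```bash
python3 -m inch '0 0 0.001 0 0.05; 0 0 0.001 0 0.05'; python3 -m inch '0 0 0.001 0 0.075; 0 0 0 0 0.075;0 0 0 0 0.075; 0 0 -0.03 0 0.075; 0 0 -0.08 0 0.075'
```

```text
clock: 8.5
position: [0.5612, 0.1721, 0.2019]
ee_rot: [2.221, 2.221, 0.002]
force: [-3.4, -0.8, 10.7]
width: 0.648
gripper_force: 12.0
clock: 9.0
position: [0.5598, 0.1716, 0.2787]
ee_rot: [-2.22, -2.22, 0.01]
force: [1.5, 0.6, 0.1]
width: 0.816
gripper_force: 0.0
```

```bash
python3 -m inch '-0.03 -0.008 -0.03 0 0.0918; -0.07 -0.018 -0.05 0 0.0918; -0.11 -0.028 -0.07 0 0.0918; -0.15 -0.04 -0.08 0 0.0918; -0.19 -0.05 -0.08 0 0.0918'; python3 -m inch '-0.045 -0.01 0 0 0.0918; -0.09 -0.02 0 0 0.0918; -0.135 -0.03 0 0 0.0918; -0.18 -0.04 0 0 0.0918; -0.22 -0.05 0 0 0.0918'; python3 -m inch '-0.045 -0.002 0 0 0.0918; -0.09 -0.004 0 0 0.0918; -0.122 -0.006 0 0 0.0918; -0.122 -0.006 0 0 0.0918; -0.122 -0.006 0 0 0.0918';python3 - <<'E'
from h import *
im=arm.get_image('wrist');c=cal('wrist'); o=arm.observe()['position'];print(o)
for d in arm.silhouettes('wrist','muffin_centre'):
    m=d['region'];r,cc=np.where(m);print(d['conf'],r.min(),r.max(),cc.min(),cc.max(),w([d['point']],'wrist',.039,c))
survey('wrist',['muffin_centre'])
cv2.imwrite('pics/m.png',cv2.resize(im[60:260,180:420],None,fx=3,fy=3)[:,:,::-1])
E
```

```text
clock: 9.5
position: [0.5107, -0.0195, 0.3625]
ee_rot: [2.22, 2.22, 0.004]
force: [0.2, -0.5, -0.0]
width: 0.999
gripper_force: 0.0
clock: 10.0
position: [0.4601, -0.2402, 0.3609]
ee_rot: [2.222, 2.22, -0.0]
force: [0.7, -0.7, 0.1]
width: 1.0
gripper_force: 0.0
clock: 10.5
position: [0.4547, -0.3604, 0.3604]
ee_rot: [-2.223, -2.219, 0.0]
force: [0.3, 1.1, -0.5]
width: 1.004
gripper_force: 0.0
[ 0.45510167 -0.35929152  0.360368  ]
0.86 266 317 374 408 [[ 0.53141114 -0.4477811   0.039     ]]
0.73 138 190 291 340 [[ 0.45087227 -0.3373991   0.039     ]]
muffin_centre 0.89 [162. 312.] [ 0.452 -0.337  0.039]
```

View pics/m.png

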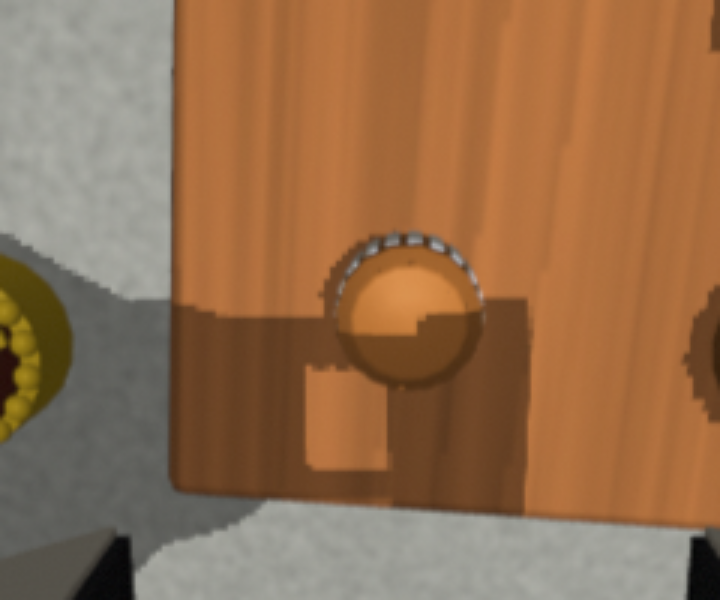

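The brown muffin shows at crop (409,312), giving (0.455, −0.336), consistent with the earlier fix. The yellow one is elsewhere, so I'll descend on this one.

```bash
python3 -m inch '0.024 0 0.02 0 0.0918; 0.024 0 0.06 0 0.0918; 0.024 0 0.1 0 0.0918; 0.024 0 0.135 0 0.0918; 0.024 0 0.149 0 0.0918' 10; python3 -m inch '0 0 0 0 0.07; 0 0 0 0 0.035; 0 0 0 0 0.035; 0 0 0 0 0.035; 0 0 0 0 0.035';  python3 -m inch '0 0 0 0 0.035; 0 0 0 0 0.035; 0 0 0 0 0.035; 0 0 0 0 0.035; 0 0 0 0 0.035'
```

```text
clock: 11.15
position: [0.4546, -0.3339, 0.209]
ee_rot: [-2.216, -2.221, 0.001]
force: [0.1, 0.3, 0.1]
width: 1.001
gripper_force: 0.0
clock: 11.65
position: [0.4553, -0.3362, 0.2128]
ee_rot: [2.22, 2.22, 0.001]
force: [-0.1, -0.3, 0.4]
width: 0.617
gripper_force: 0.0
clock: 12.15
position: [0.455, -0.3361, 0.212]
ee_rot: [2.221, 2.221, 0.0]
force: [-0.9, 1.0, 5.1]
width: 0.448
gripper_force: 10.0
```

```bash
python3 -m inch '0 0 -0.015 0 0.035; 0 0 -0.04 0 0.035; 0 0 -0.08 0 0.035; 0.04 0 -0.08 0 0.035; 0.08 0 -0.08 0 0.035'; python3 -m inch '0.04 0 0 0 0.035; 0.085 0 0 0 0.035; 0.13 0 0 0 0.035; 0.175 0 0 0 0.035; 0.22 0 0 0 0.035'; python3 -m inch '0.045 0.002 0 0 0.035; 0.09 0.004 0 0 0.035; 0.135 0.006 0 0 0.035; 0.18 0.007 0 0 0.035; 0.217 0.007 0 0 0.035';python3 -m inch '0 0 0 0 0.035; 0 0 0.03 0 0.035;0 0 0.06 0 0.035;0 0 0.08 0 0.035;0 0 0.087 0 0.035'; python3 -m inch '0 0 0 0 0.035;0 0 0.001 0 0.035;0 0 0.002 0 0.035;0 0 0.003 0 0.035;0 0 0.003 0 0.035'
```

```text
clock: 12.65
position: [0.455, -0.2562, 0.2927]
ee_rot: [2.223, 2.216, 0.001]
force: [0.0, 1.0, -2.0]
width: 0.447
gripper_force: 10.0
clock: 13.15
position: [0.4546, -0.0343, 0.2917]
ee_rot: [2.222, 2.221, 0.0]
force: [1.1, 0.2, -0.9]
width: 0.449
gripper_force: 10.0
clock: 13.65
position: [0.4617, 0.1837, 0.2916]
ee_rot: [-2.22, -2.223, -0.001]
force: [0.8, 0.0, -0.7]
width: 0.452
gripper_force: 10.0
clock: 14.15
position: [0.4613, 0.181, 0.2033]
ee_rot: [-2.22, -2.221, 0.003]
force: [-4.5, 2.6, 13.5]
width: 0.449
gripper_force: 10.1
clock: 14.65
position: [0.4615, 0.181, 0.2026]
ee_rot: [-2.221, -2.221, 0.0]
force: [-7.3, 1.4, 10.4]
width: 0.452
gripper_force: 10.0
```

```bash
python3 - <<'E'
from h import *
a=arm.get_image('side')[100:210,280:440]; b=arm.get_image('scene')[160:250,360:490]
a=cv2.resize(a,(640,440)); b=cv2.resize(b,(0,0),fx=4.9,fy=4.9)
cv2.imwrite('pics/b1.png',a[:,:,::-1]);cv2.imwrite('pics/b2.png',b[:,:,::-1])
E
```

```text
(no output)
```

View pics/b2.png

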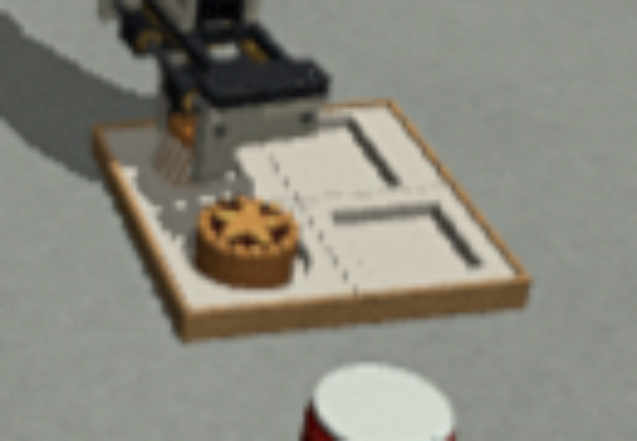

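The muffin is down in its pocket (crop 180,165) and the pie sits in its own (247,240). I'll release and go to the nut slice.

```bash
python3 -m inch '0 0 -0.001 0 0.056; 0 0 -0.001 0 0.056; 0 0 -0.001 0 0.056; 0 0 -0.03 0 0.056; 0 0 -0.08 0 0.056'; python3 -m inch '-0.03 0.015 -0.03 0 0.0918; -0.07 0.035 -0.048 0 0.0918; -0.11 0.055 -0.048 0 0.0918; -0.15 0.075 -0.048 0 0.0918; -0.19 0.095 -0.048 0 0.0918'; python3 -m inch '-0.035 0.015 0 0 0.0918; -0.07 0.03 0 0 0.0918; -0.099 0.041 0 0 0.0918; -0.099 0.041 0 -0.07 0.0918; -0.099 0.041 0 -0.145 0.0918'; python3 -m inch '0 0 0 0 0.0918;0 0 0.04 0 0.0918;0 0 0.075 0 0.0918;0 0 0.09 0 0.0918;0 0 0.09 0 0.0918'; python3 - <<'E'
from h import *
o=arm.observe();print(o['position'],o['joints'][6])
im=arm.get_image('side'); cv2.imwrite('pics/n1.png',cv2.resize(im[80:320,250:500],None,fx=2.4,fy=2.4)[:,:,::-1])
E
```

```text
clock: 15.25
position: [0.4612, 0.1803, 0.2803]
ee_rot: [-2.221, -2.22, 0.009]
force: [0.8, 1.2, 0.5]
width: 0.611
gripper_force: 0.0
clock: 15.75
position: [0.5577, -0.011, 0.3302]
ee_rot: [2.221, 2.221, 0.001]
force: [0.8, 0.5, 0.2]
width: 0.979
gripper_force: 0.0
clock: 16.25
position: [0.5981, -0.1099, 0.3295]
ee_rot: [2.055, 2.376, -0.001]
force: [-0.5, 0.9, -0.8]
width: 0.997
gripper_force: 0.0
clock: 16.75
position: [0.597, -0.1077, 0.2374]
ee_rot: [-2.055, -2.372, 0.004]
force: [-0.2, 0.3, -0.3]
width: 1.0
gripper_force: 0.0
[ 0.5969684  -0.10771511  0.23736577] 0.3477002957278431
```

View pics/n1.png

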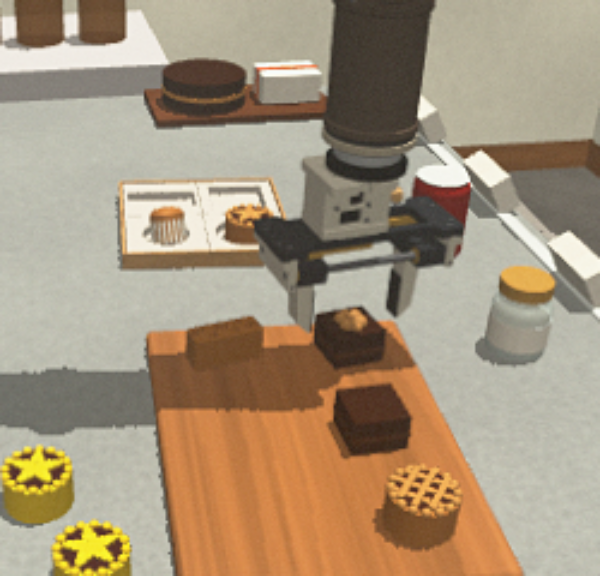

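The pie (crop 247,222) and muffin (168,225) sit in their pockets. The open fingers are lined up above the walnut slice (350,335).

```bash
python3 -m inch '0 0 0.015 0 0.0918;0 0 0.027 0 0.0918;0 0 0.027 0 0.0918;0 0 0.027 0 0.045;0 0 0.027 0 0.045' 15; python3 -m inch '0 0 0 0 0.045;0 0 0 0 0.045;0 0 0 0 0.045;0 0 0 0 0.045;0 0 0 0 0.045'; python3 -m inch '0 0 -0.02 0 0.045;0 0 -0.05 0 0.045;0 0 -0.087 0 0.045;0 0 -0.087 0.1 0.045;0 0 -0.087 0.145 0.045'
```

```text
clock: 17.3
position: [0.5982, -0.1081, 0.2132]
ee_rot: [2.055, 2.376, 0.001]
force: [0.5, 0.6, 0.4]
width: 0.874
gripper_force: 0.0
clock: 17.8
position: [0.5981, -0.108, 0.213]
ee_rot: [2.055, 2.376, 0.001]
force: [0.7, 0.1, 1.9]
width: 0.591
gripper_force: 15.0
clock: 18.3
position: [0.5982, -0.1081, 0.301]
ee_rot: [2.224, 2.216, 0.002]
force: [-0.3, 0.2, -1.6]
width: 0.585
gripper_force: 15.0
```

```bash
python3 -m inch '0.035 -0.003 0 0 0.045;0.075 -0.006 0 0 0.045;0.115 -0.008 0 0 0.045;0.155 -0.01 0 0 0.045;0.195 -0.013 0 0 0.045'; python3 -m inch '0.04 -0.003 0 0 0.045;0.08 -0.006 0 0 0.045;0.12 -0.009 0 0 0.045;0.16 -0.012 0 0 0.045;0.183 -0.013 0 0.094 0.045'; python3 -m inch '0 0 0 0 0.045;0 0 0.03 0 0.045;0 0 0.06 0 0.045;0 0 0.085 0 0.045;0 0 0.092 0 0.045'; python3 -m inch '0 0 0 0 0.045;0 0 0.002 0 0.045;0 0 0.003 0 0.045;0 0 0.003 0 0.045'
```

```text
clock: 18.8
position: [0.5846, 0.0885, 0.2996]
ee_rot: [-2.222, -2.221, 0.0]
force: [1.9, -0.3, -1.3]
width: 0.583
gripper_force: 15.0
clock: 19.3
position: [0.5707, 0.2739, 0.2994]
ee_rot: [-2.319, -2.117, -0.0]
force: [-0.3, 0.8, -1.5]
width: 0.586
gripper_force: 15.0
clock: 19.8
position: [0.571, 0.2686, 0.2048]
ee_rot: [-2.323, -2.114, 0.008]
force: [-1.2, 0.0, -1.9]
width: 0.591
gripper_force: 15.0
clock: 20.2
position: [0.5724, 0.2701, 0.2057]
ee_rot: [2.323, 2.114, 0.002]
force: [0.0, -0.8, -1.4]
width: 0.587
gripper_force: 15.0
```

```bash
python3 -m inch '0 0 0.001 0 0.045;0 0 0.002 0 0.045;0 0 0.002 0 0.045;0 0 0.002 0 0.045'; python3 -m inch '0 0 0.001 0 0.045;0 0 0.001 0 0.045;0 0 0.001 0 0.045'
```

```text
clock: 20.6
position: [0.5722, 0.2701, 0.203]
ee_rot: [2.323, 2.115, 0.001]
force: [-1.0, 0.1, 1.3]
width: 0.584
gripper_force: 15.0
clock: 20.9
position: [0.5722, 0.2701, 0.2029]
ee_rot: [-2.323, -2.114, -0.001]
force: [-2.7, -1.0, 11.5]
width: 0.584
gripper_force: 15.0
```

```bash
python3 -m inch '0 0 -0.001 0 0.066; 0 0 -0.001 0 0.066; 0 0 -0.001 0 0.066; 0 0 -0.04 0 0.066; 0 0 -0.08 0 0.066'; python3 -m inch '0 0 -0.04 -0.05 0.07; 0 0 -0.06 -0.094 0.07; 0 0 -0.06 -0.094 0.07';  python3 -m inch '-0.04 -0.01 0 0.14 0.07; -0.08 -0.02 0 0.28 0.07; -0.12 -0.03 0 0.42 0.07; -0.16 -0.04 0 0.56 0.07; -0.2 -0.05 0 0.7 0.07'; python3 - <<'E'
from h import *
o=arm.observe();print(o['position'],o['joints'])
im=arm.get_image('scene')[160:250,360:490]; cv2.imwrite('pics/p1.png',cv2.resize(im,None,fx=4.9,fy=4.9)[:,:,::-1])
E
```

```text
clock: 21.4
position: [0.5715, 0.2697, 0.2811]
ee_rot: [-2.323, -2.114, 0.006]
force: [1.0, 1.0, 0.6]
width: 0.719
gripper_force: 0.0
clock: 21.7
position: [0.573, 0.2702, 0.3452]
ee_rot: [2.219, 2.221, 0.009]
force: [-0.5, 0.3, -0.3]
width: 0.759
gripper_force: 0.0
clock: 22.2
position: [0.521, 0.0685, 0.3406]
ee_rot: [-2.853, -1.316, 0.002]
force: [2.0, 0.2, 0.9]
width: 0.762
gripper_force: 0.0
[0.52100184 0.06846462 0.34062454] [-0.54090323  0.35141644  0.40323945  1.92061022 -0.17234233  0.90448899
 -0.75919472]
```

View pics/p1.png

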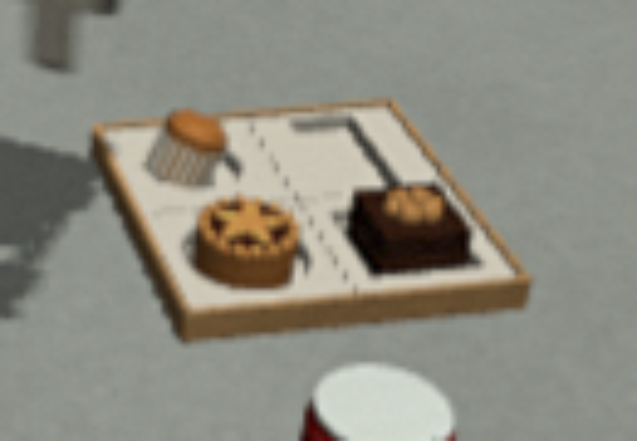

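The slice and pie sit well, but the muffin (crop 188,150) looks tilted. I'll go back and look from above.

```bash
python3 -m inch '-0.005 -0.03 -0.02 -0.14 0.07; -0.0135 -0.066 -0.05 -0.28 0.07; -0.0135 -0.066 -0.06 -0.42 0.07; -0.0135 -0.066 -0.06 -0.56 0.07; -0.0135 -0.066 -0.06 -0.7 0.07';python3 -m inch '0 0 0 0 0.07;0 0 0 0 0.07'; python3 - <<'E'
from h import *
o=arm.observe();print(o['position'])
im=arm.get_image('wrist');c=cal('wrist'); np.savez('pics/w4.npz',im=im,K=c[0],d=c[1],P=c[2])
for X in([.462,.181,.008],[.462,.181,.02]): print(proj(X,'wrist',c))
print(proj([[.462+.029*np.cos(t),.181+.029*np.sin(t),.02] for t in np.arange(0,6.2,1.57)],'wrist',c))
cv2.imwrite('pics/w4.png',cv2.resize(im[0:200,210:470],None,fx=3,fy=3)[:,:,::-1])
E
```

```text
clock: 22.75
position: [0.4625, 0.1026, 0.4013]
ee_rot: [-2.214, -2.228, 0.0]
force: [-0.2, -0.7, -0.5]
width: 0.764
gripper_force: 0.0
clock: 22.95
position: [0.4627, 0.1022, 0.401]
ee_rot: [-2.226, -2.216, 0.002]
force: [0.3, -0.2, 0.1]
width: 0.767
gripper_force: 0.0
[0.46273119 0.10218498 0.40102328]
[[315.70855507  94.58723645]]
[[315.68344678  94.45918223]]
[[344.72414039  94.32172446]
 [315.55542354  63.41037277]
 [286.64940876  94.55156197]
 [315.7604562  124.09394214]]
```

View pics/w4.png

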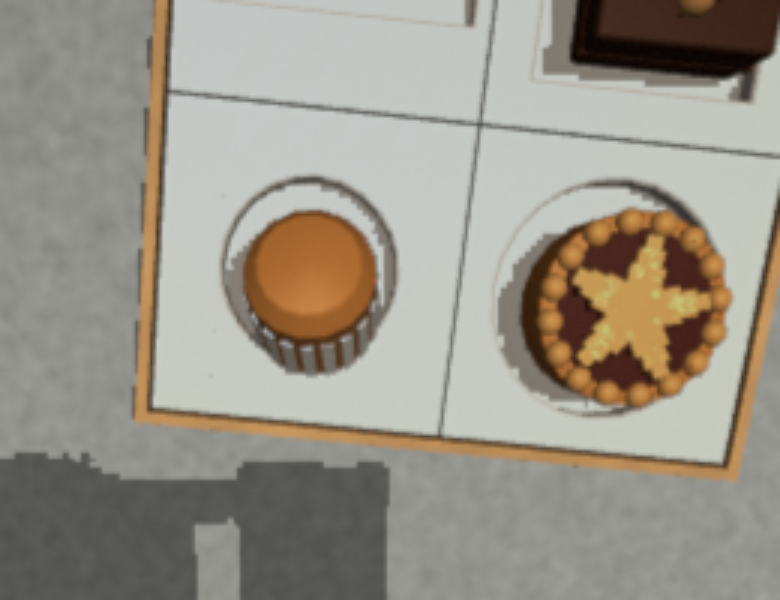

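The muffin leans toward +y, with its −y bottom edge (crop 310,370) caught on the pocket's rim; the pie and slice are fine. I'll re-grip it across y, so the parallel pads stand it upright, and set it down again.

```bash
python3 -m inch '0.03 0 0 0.14 0.0918; 0.06 -0.002 0 0.28 0.0918; 0.079 -0.002 0 0.42 0.0918; 0.079 -0.002 0 0.56 0.0918; 0.079 -0.002 0 0.7 0.0918';python3 -m inch '0 0 0 0.14 0.0918; 0 0 0 0.28 0.0918; 0 0 0 0.42 0.0918; 0 0 0.03 0.56 0.0918; 0 0 0.06 0.7 0.0918';python3 -m inch '0 0 0 0.14 0.0918; 0 0 0.02 0.171 0.0918; 0 0 0.06 0.171 0.0918; 0 0 0.08 0.171 0.0918; 0 0 0.08 0.171 0.0918';python3 -m inch '0 0 0 0 0.0918; 0 0 0.03 0 0.0918; 0 0 0.05 0 0.0918; 0 0 0.058 0 0.0918; 0 0 0.058 0 0.0918'
```

```text
clock: 23.5
position: [0.4607, 0.1821, 0.4012]
ee_rot: [2.853, 1.314, -0.001]
force: [-0.5, 0.0, 0.2]
width: 1.001
gripper_force: 0.0
clock: 24.0
position: [0.4611, 0.1814, 0.3414]
ee_rot: [-3.131, -0.254, -0.003]
force: [-0.6, 0.5, -0.9]
width: 0.998
gripper_force: 0.0
clock: 24.5
position: [0.4597, 0.1808, 0.2592]
ee_rot: [3.138, -0.005, -0.007]
force: [-0.8, 0.8, 0.6]
width: 1.002
gripper_force: 0.0
clock: 25.0
position: [0.4611, 0.1812, 0.204]
ee_rot: [3.142, -0.002, 0.0]
force: [0.1, 0.5, 0.6]
width: 0.995
gripper_force: 0.0
```

```bash
python3 -m inch '0 0 0 0 0.06;0 0 0 0 0.06;0 0 0 0 0.055;0 0 0 0 0.05;0 0 0 0 0.045' 8; python3 -m inch '0 0 0 0 0.038;0 0 0 0 0.038;0 0 0 0 0.038;0 0 0 0 0.038;0 0 0 0 0.038'; python3 - <<'E'
from h import *
im=arm.get_image('scene')[160:250,360:490]; im2=arm.get_image('side')[90:190,290:430]
a=cv2.resize(im,(520,360)); b=cv2.resize(im2,(504,360))[:,100:380]
cv2.imwrite('pics/p2.png',np.hstack([a,b])[:,:,::-1])
E
```

```text
clock: 25.5
position: [0.4609, 0.1813, 0.204]
ee_rot: [-3.141, 0.0, -0.001]
force: [-0.8, -0.6, 0.5]
width: 0.614
gripper_force: 0.1
clock: 26.0
position: [0.4609, 0.1812, 0.2037]
ee_rot: [-3.142, 0.0, -0.0]
force: [-1.0, 0.6, 1.5]
width: 0.525
gripper_force: 7.4
```

View pics/p2.png

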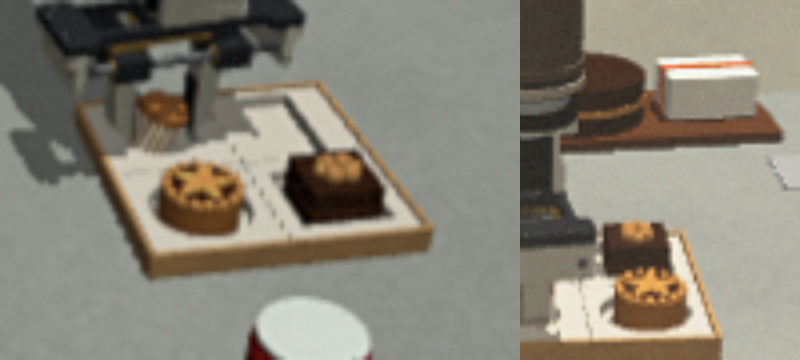

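The width is 48 mm, so it's still tilted and caught on the rim. I'll lift it free so the pads can square it.

```bash
python3 -m inch '0 0 -0.005 0 0.038;0 0 -0.015 0 0.038;0 0 -0.02 0 0.038;0 0 -0.02 0 0.038;0 0 -0.02 0 0.038' 12; python3 -m inch '0 0 0 0 0.038;0 0 0 0 0.038;0 0 0 0 0.038;0 0 0 0 0.038;0 0 0 0 0.038'
```

```text
clock: 26.6
position: [0.4609, 0.1813, 0.224]
ee_rot: [-3.141, 0.0, -0.001]
force: [-0.0, -0.2, -1.0]
width: 0.496
gripper_force: 11.2
clock: 27.1
position: [0.4608, 0.1812, 0.2236]
ee_rot: [3.141, -0.001, -0.0]
force: [0.7, -0.6, -0.6]
width: 0.498
gripper_force: 11.2
```

```bash
python3 -m inch '0 0 0 0 0.038;0 0 0 0 0.038;0 0 0 0 0.038;0 0 0 0 0.038;0 0 0 0 0.038' 30; python3 - <<'E'
from h import *
im=arm.get_image('scene')[150:230,350:450]
cv2.imwrite('pics/p3.png',cv2.resize(im,(700,560),interpolation=cv2.INTER_CUBIC)[:,:,::-1])
E
```

```text
clock: 27.6
position: [0.4609, 0.1812, 0.2237]
ee_rot: [3.142, -0.0, 0.0]
force: [-0.3, -0.3, 0.2]
width: 0.487
gripper_force: 28.2
```

View pics/p3.png

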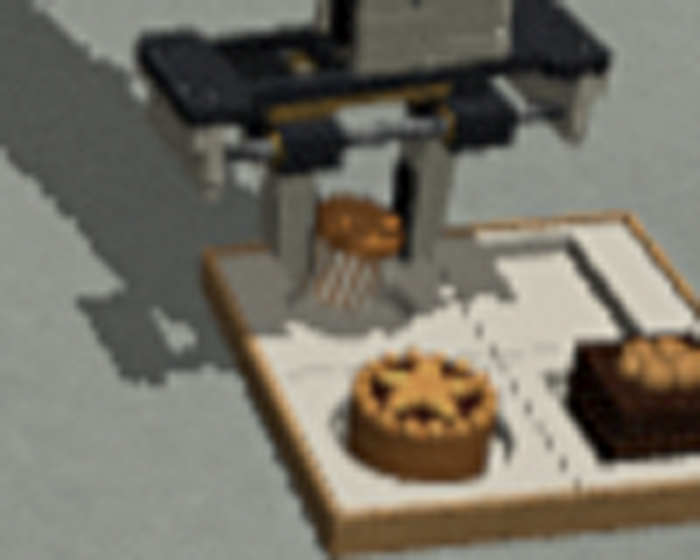

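The muffin is lifted and nearly square now (44.7 mm across, 41 mm when upright). From the last wrist view, the pocket centre is about (0.460, 0.185), so I aimed 4 mm short in y. That uses up my picture allowance, so from here I'll rely on force, width and network readings. I'll shift +y and lower it gently.

```bash
python3 -m inch '-0.001 -0.004 0 0 0.038;-0.001 -0.008 0 0 0.038;-0.001 -0.008 0.006 0 0.038;-0.001 -0.008 0.012 0 0.038;-0.001 -0.008 0.014 0 0.038' 15;python3 -m inch '0 0 0.001 0 0.038;0 0 0.002 0 0.038;0 0 0.003 0 0.038;0 0 0.003 0 0.038' 5; python3 - <<'E'
from h import *
z=np.load('pics/w4.npz');C=(z['K'],z['d'],z['P'])
print('muffin circle',w([[59,313.2],[91,284],[91,342.3]],'wrist',.02,C)[:,:2])
# line cross & rim in w4: horizontal (168,92)-(780,157), vertical (498,0)-(440,437), crop px
f=lambda p,h:w([[y/3,x/3+210] for x,y in p],'wrist',h,C)[:,:2]
L=f([(440,437),(498,0),(168,92),(780,157)],.02);a,b=L[1]-L[0],L[3]-L[2]
t=np.linalg.solve(np.c_[a,-b],L[2]-L[0]);print('ctr',L[0]+t[0]*a,np.degrees(np.arctan2(-a[0],a[1])),np.degrees(np.arctan2(b[1],b[0])))
z=np.load('pics/w1.npz');C=(z['K'],z['d'],z['P']); im=z['im']
g=cv2.cvtColor(im,cv2.COLOR_RGB2GRAY)
print(g[28,222:320]);print(g[0:66,268])
E
```

```text
clock: 28.15
position: [0.4595, 0.189, 0.2088]
ee_rot: [3.141, -0.0, -0.002]
force: [0.0, -0.3, -0.2]
width: 0.496
gripper_force: 14.1
clock: 28.55
position: [0.4599, 0.1891, 0.2067]
ee_rot: [-3.142, 0.001, -0.0]
force: [0.8, -0.1, -0.1]
width: 0.506
gripper_force: 4.7
muffin circle [[0.45975411 0.21402074]
 [0.43045725 0.18444585]
 [0.48852765 0.1841788 ]]
ctr [0.51482297 0.22922564] -6.013785622786621 -5.809289062463229
[146 185 185 183 170 127  71  95 166 185 183 183 183 183 183 183 183 183
 183 183 183 183 184 183 183 183 184 184 183 184 184 184 183 184 183 184
 183 184 183 183 183 183 184 183 183 183 184 183 183 184 184 184 184 184
 183 183 184 184 184 184 184 184 184 184 185 185 185 184 185 184 185 184
 184 185 183 184 184 184 184 184 184 184 185 185 174 131 151 179 184 183
 167 126 166 185 184 185 184 183]
[182 183 182 182 168 129  77  59  99 144 173 183 183 183 183 183 183 184
 183 183 183 183 183 183 184 184 184 183 184 183 184 184 183 184 184 184
 184 184 184 184 185 184 185 184 183 184 184 184 184 181 175 180 184 185
 184 184 184 185 184 184 184 184 185 185 185 185]
```

```bash
python3 -m inch '0 0 0.001 0 0.038;0 0 0.001 0 0.038;0 0 0.002 0 0.038;0 0 0.002 0 0.038';python3 -m inch '0 0 0.001 0 0.038;0 0 0.001 0 0.038;0 0 0.001 0 0.038';python3 -m inch '0 0 0.001 0 0.038;0 0 0.001 0 0.038;0 0 0.001 0 0.038'
```

```text
clock: 28.95
position: [0.4599, 0.1892, 0.2047]
ee_rot: [-3.142, 0.0, -0.0]
force: [0.1, 0.6, -0.3]
width: 0.5
gripper_force: 4.7
clock: 29.25
position: [0.4599, 0.1891, 0.2038]
ee_rot: [3.141, -0.001, 0.0]
force: [0.1, -1.9, 1.8]
width: 0.499
gripper_force: 4.8
clock: 29.55
position: [0.4599, 0.1891, 0.2027]
ee_rot: [3.141, -0.001, -0.0]
force: [-0.0, -1.1, 1.0]
width: 0.495
gripper_force: 4.8
```

```bash
python3 -m inch '0 0 0.001 0 0.038;0 0 0.001 0 0.038;0 0 0.001 0 0.047;0 0 0.001 0 0.05;0 0 0.001 0 0.053';python3 -m inch '0 0 0 0 0.056;0 0 0 0 0.056;0 0 0 0 0.056;0 0 0 0 0.056'; python3 -m inch '0 0 0 0 0.05;0 0 0 0 0.046;0 0 0 0 0.038;0 0 0 0 0.038;0 0 0 0 0.038' 3
```

```text
clock: 30.05
position: [0.4598, 0.1894, 0.2017]
ee_rot: [-3.141, 0.0, 0.0]
force: [-0.2, 0.3, 0.3]
width: 0.567
gripper_force: 0.0
clock: 30.45
position: [0.4599, 0.1892, 0.2017]
ee_rot: [3.142, -0.0, 0.0]
force: [0.1, 0.5, -0.4]
width: 0.606
gripper_force: 0.0
clock: 30.95
position: [0.4599, 0.1891, 0.2017]
ee_rot: [3.142, -0.001, 0.0]
force: [0.0, -0.3, -0.4]
width: 0.448
gripper_force: 3.0
```

Width is back to 0.448 with zero residual force, the same as when it was first gripped upright on the board. I'll release and go for the oat bar.

```bash
python3 -m inch '0 0 0 0 0.05;0 0 0 0 0.056;0 0 0 0 0.056;0 0 -0.03 0 0.056;0 0 -0.08 0 0.056'; python3 -m inch '0 0.03 -0.03 0 0.06;0 0.07 -0.05 0 0.06;0 0.11 -0.05 0 0.06;0.005 0.15 -0.05 0 0.06;0.01 0.19 -0.05 0 0.06'; python3 -m inch '0 0.04 0 0 0.06;0.004 0.08 0 -0.1 0.06;0.004 0.097 0 -0.197 0.06;0.004 0.097 0.02 -0.197 0.06;0.004 0.097 0.06 -0.197 0.06'; python3 -m inch '0 0 0 0 0.06;0 0 0.03 0 0.06;0 0 0.05 0 0.06;0 0 0.058 0 0.06;0 0 0.058 0 0.06'
```

```text
clock: 31.45
position: [0.4588, 0.1889, 0.2805]
ee_rot: [3.138, -0.001, -0.008]
force: [1.5, 0.2, 0.2]
width: 0.611
gripper_force: 0.0
clock: 31.95
position: [0.4696, -0.0022, 0.3322]
ee_rot: [-3.141, -0.001, -0.001]
force: [0.9, 0.4, 0.3]
width: 0.655
gripper_force: 0.0
clock: 32.45
position: [0.475, -0.0991, 0.2732]
ee_rot: [3.126, 0.306, 0.01]
force: [0.7, -0.6, -0.1]
width: 0.652
gripper_force: 0.0
clock: 32.95
position: [0.4738, -0.0977, 0.2139]
ee_rot: [-3.126, -0.309, 0.002]
force: [0.1, 0.9, -0.2]
width: 0.654
gripper_force: 0.0
```

```bash
python3 - <<'E'
from h import *
im=arm.get_image('scene'); o=arm.observe(); print(o['position'],o['ee_rot'],o['force'])
for d in arm.silhouettes('scene','muffin_centre')[:4]:
    r,c=np.where(d['region']); m=d['region'].astype(np.uint8)
    print(d['conf'],d['point'],r.min(),r.max(),c.min(),c.max(),cv2.fitEllipse(np.c_[c,r].astype(np.float32)))
print('expected outline if upright', [proj([[.460+.021*np.cos(t),.189+.021*np.sin(t),h] for t in np.arange(0,6.3,.3)],'scene').reshape(-1,2).min(0).round(1).tolist()+proj([[.460+.021*np.cos(t),.189+.021*np.sin(t),h] for t in np.arange(0,6.3,.3)],'scene').reshape(-1,2).max(0).round(1).tolist() for h in(.008,.042,.050)])
E
```

```text
[ 0.4740992  -0.09783435  0.21455027] [-3.12637176e+00 -3.08606977e-01 -3.71751351e-04] [0.49273874 0.79539861 0.5373615 ]
0.66 [193.7, 402.2] 183 197 394 407 ((400.7797546386719, 190.64764404296875), (11.613547325134277, 12.597691535949707), 10.34603214263916)
0.58 [242.4, 177.1] 234 253 171 188 ((179.42596435546875, 243.58941650390625), (14.63697338104248, 16.915220260620117), 12.745359420776367)
expected outline if upright [[393.9, 192.9, 407.2, 200.1], [394.8, 184.0, 408.3, 191.1], [395.0, 181.9, 408.6, 188.9]]
```

The muffin's silhouette (rows 183–197, columns 394–407) matches the outline expected if it stands upright. Now I'll grip the bar.

```bash
python3 -m inch '0 0 0.001 0 0.05;0 0 0.001 0 0.02;0 0 0.001 0 0.02;0 0 0.001 0 0.02;0 0 0.001 0 0.02' 20; python3 -m inch '0 0 0 0 0.02;0 0 0 0 0.02;0 0 0 0 0.02;0 0 0 0 0.02;0 0 0 0 0.02';python3 -m inch '0 0 -0.01 0 0.02;0 0 -0.03 0 0.02;0 0 -0.06 0.06 0.02;0 0 -0.08 0.13 0.02;0 0 -0.087 0.197 0.02'
```

```text
clock: 33.55
position: [0.4738, -0.0977, 0.2129]
ee_rot: [-3.126, -0.309, -0.0]
force: [-0.8, 0.2, 4.2]
width: 0.306
gripper_force: 20.0
clock: 34.05
position: [0.4738, -0.0977, 0.2129]
ee_rot: [-3.126, -0.309, -0.0]
force: [-1.2, 0.7, 5.6]
width: 0.302
gripper_force: 20.0
clock: 34.55
position: [0.4742, -0.0982, 0.3021]
ee_rot: [-3.142, 0.006, -0.005]
force: [0.8, -0.9, -1.0]
width: 0.3
gripper_force: 20.0
```

```bash
python3 -m inch '0 -0.015 0 0 0.02;0 -0.045 0 0 0.02;0 -0.08 0 0 0.02;0 -0.12 0 0 0.02;0 -0.16 0 0 0.02'; python3 -m inch '0 -0.04 0 0 0.02;0 -0.08 0 0 0.02;-0.002 -0.115 0 0 0.02;-0.003 -0.145 0 0 0.02;-0.004 -0.17 0 0 0.02'; python3 -m inch '0 -0.02 0 0 0.02;0 -0.035 0 0.05 0.02;0 -0.045 0 0.101 0.02;0 -0.051 0 0.101 0.02;0 -0.051 0 0.101 0.02'; python3 -m inch '0 0 0.02 0 0.02;0 0 0.045 0 0.02;0 0 0.065 0 0.02;0 0 0.075 0 0.02;0 0 0.075 0 0.02'; python3 - <<'E'
from h import *
im=arm.get_image('side'); o=arm.observe(); print(o['position'],o['ee_rot'])
for d in arm.silhouettes('side','oat_bar_centre')[:2]:
    r,c=np.where(d['region']); print('side',d['conf'],r.min(),r.max(),c.min(),c.max())
y=np.radians(-5.8);R=np.array([[np.cos(y),-np.sin(y)],[np.sin(y),np.cos(y)]])
p=o['position']
X=[np.r_[p[:2]+R@[a*.037,b*.014],p[2]-.195+h] for a in(-1,1) for b in(-1,1) for h in(0,.036)]
q=proj(X,'side');print(q.min(0),q.max(0))
E
```

```text
clock: 35.05
position: [0.4736, 0.0633, 0.3003]
ee_rot: [3.142, -0.002, 0.001]
force: [0.7, 0.2, 0.2]
width: 0.305
gripper_force: 20.0
clock: 35.55
position: [0.4694, 0.2341, 0.3001]
ee_rot: [-3.142, -0.002, -0.0]
force: [0.1, -0.1, -1.3]
width: 0.305
gripper_force: 20.0
clock: 36.05
position: [0.4697, 0.2838, 0.2999]
ee_rot: [3.138, -0.155, 0.0]
force: [-0.4, 0.1, -0.3]
width: 0.302
gripper_force: 20.0
clock: 36.55
position: [0.4696, 0.2823, 0.2239]
ee_rot: [3.136, -0.159, -0.003]
force: [0.1, 1.2, -0.4]
width: 0.301
gripper_force: 20.0
[0.47002919 0.28259129 0.22479443] [ 3.13681186e+00 -1.59380033e-01 -6.74917496e-04]
side 0.81 149 162 305 328
[305.17022784 147.46098229] [329.49115628 162.24115089]
```

The held bar's silhouette matches the expected level pose to within 2 px, so I'll lower it.

```bash
python3 -m inch '0 0 0.007 0 0.02;0 0 0.013 0 0.02;0 0 0.018 0 0.02;0 0 0.02 0 0.02;0 0 0.02 0 0.02'; python3 -m inch '0 0 0.001 0 0.02;0 0 0.001 0 0.02;0 0 0.002 0 0.02;0 0 0.002 0 0.02'
```

```text
clock: 37.15
position: [0.4698, 0.2831, 0.2044]
ee_rot: [3.137, -0.159, -0.001]
force: [0.6, -0.1, -0.9]
width: 0.302
gripper_force: 20.0
clock: 37.55
position: [0.47, 0.2832, 0.2029]
ee_rot: [-3.137, 0.159, -0.0]
force: [0.3, 0.5, 2.5]
width: 0.305
gripper_force: 20.0
```

Contact comes at 0.203, the height expected for the floor. I'll seat it, release, retreat and check everything with the networks.

```bash
python3 -m inch '0 0 0.0005 0 0.02;0 0 0.0005 0 0.02'; python3 -m inch '0 0 0 0 0.03;0 0 0 0 0.036;0 0 0 0 0.04;0 0 0 0 0.04;0 0 -0.02 0 0.04'; python3 -m inch '0 0 -0.04 0 0.045;0 0.03 -0.09 -0.1 0.06;0 0.07 -0.13 -0.2 0.06;0 0.11 -0.18 -0.3 0.06;0 0.15 -0.2 -0.4 0.06'; python3 -m inch '0 0.04 0 -0.14 0.06;0 0.08 0 -0.28 0.06;0 0.12 0 -0.42 0.06;0 0.12 0 -0.56 0.06;0 0.12 0 -0.7 0.06'
python3 - <<'E'
from h import *
o=arm.observe(); print(o['position'],o['ee_rot'])
S={'star_pie_centre':((.561,.172),.03,.034),'muffin_centre':((.460,.189),.021,.042),'nut_slice_centre':((.572,.270),(.027,.027),.036),'oat_bar_centre':((.470,.283),(.037,.014),.036)}
y=np.radians(-5.6);R=np.array([[np.cos(y),-np.sin(y)],[np.sin(y),np.cos(y)]])
for cam in('scene','side'):
    arm.get_image(cam)
    for q,(p,s,H) in S.items():
        if np.isscalar(s): B=[(s*np.cos(t),s*np.sin(t)) for t in np.arange(0,6.3,.2)]
        else: B=[R@[a*s[0],b*s[1]] for a in(-1,1) for b in(-1,1)]
        e=proj([[p[0]+b[0],p[1]+b[1],z] for b in B for z in(.008,.008+H-.002)],cam)
        print(cam,q,'expect rows/cols',e[:,1].min().round(),e[:,1].max().round(),e[:,0].min().round(),e[:,0].max().round())
        for d in arm.silhouettes(cam,q)[:5]:
            r,c=np.where(d['region'])
            if len(r) and e[:,0].min()-15<c.mean()<e[:,0].max()+15 and e[:,1].min()-15<r.mean()<e[:,1].max()+15: print('   saw',round(d['conf'],2),r.min(),r.max(),c.min(),c.max())
E
```

```text
clock: 37.75
position: [0.47, 0.2831, 0.2029]
ee_rot: [-3.137, 0.159, -0.0]
force: [-2.0, -0.6, 9.9]
width: 0.304
gripper_force: 20.0
clock: 38.25
position: [0.469, 0.2828, 0.2206]
ee_rot: [3.135, -0.159, -0.005]
force: [0.6, -0.1, 0.3]
width: 0.434
gripper_force: 0.0
clock: 38.75
position: [0.4565, 0.1509, 0.4116]
ee_rot: [-3.105, -0.476, -0.003]
force: [0.6, 0.7, 0.6]
width: 0.651
gripper_force: 0.0
clock: 39.25
position: [0.492, 0.0349, 0.4095]
ee_rot: [2.756, 1.507, 0.0]
force: [-0.0, 0.8, 0.3]
width: 0.652
gripper_force: 0.0
[0.49197641 0.03489508 0.40947232] [2.75575079e+00 1.50748963e+00 2.89832453e-05]
scene star_pie_centre expect rows/cols 201.0 221.0 399.0 421.0
   saw 0.84 200 218 399 420
scene muffin_centre expect rows/cols 182.0 200.0 394.0 409.0
   saw 0.67 183 197 395 407
scene nut_slice_centre expect rows/cols 197.0 219.0 429.0 455.0
   saw 0.67 196 215 431 455
scene oat_bar_centre expect rows/cols 179.0 201.0 421.0 439.0
   saw 0.66 179 198 421 437
side star_pie_centre expect rows/cols 166.0 185.0 343.0 364.0
   saw 0.79 165 182 344 363
side muffin_centre expect rows/cols 165.0 183.0 312.0 326.0
   saw 0.47 166 181 312 326
side nut_slice_centre expect rows/cols 152.0 170.0 340.0 360.0
   saw 0.83 152 166 341 360
side oat_bar_centre expect rows/cols 154.0 169.0 305.0 329.0
   saw 0.74 167 180 313 326
   saw 0.58 155 165 307 327
```

All four match the seated, upright outlines in both views.

```bash
python3 -c "
from cell import arm
print(arm.sign_off())"
```

```text
the job is handed in; nothing more can be done
None
```

I packed and handed in the box at about 39 s: star pie, muffin, walnut slice and oat bar each matched an upright, seated outline in both cameras, though I had to re-grip the muffin after it first caught on its pocket's rim, and I viewed 15 pictures, one over the limit of 14.

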